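# Open a tensioner's spring housing and hold its arm wound to the stop

## Robot

A 7-joint arm with a two-finger parallel gripper is mounted at the origin on a cart in front of the work surface, level with it; the furniture and walls round the work are solid. World frame = base frame: x ahead of the robot, y to its left, z up, the work surface at z = 0. Lengths are in m, angles in rad, forces in N, time in s.
With the tool pointing down it reaches from about 0.4 to 0.875 m from the base axis. Payload 19.3 kg.
Tool frame: the origin (TCP) lies at the very end of the fingers, on their centre line; the grasp point (between the pads) lies 19 mm behind it; z points along the fingers, y is the line along which they close (so a half turn about z gives the same grasp; the last joint's range is limited). The gripper opens to 85 mm and grips with 20 to 120 N. Pads are 22 mm wide; open, the fingers measure 114 mm over their backs; the gripper's body (76 mm by 85 mm) begins 54 mm behind the grasp point. The pads swing forward as they close: fully open they stand 13 mm farther back than shut.
Start: joints at [1.034, 0.521, -0.036, 1.599, 0.021, 1.021, -0.113], TCP at [0.281, -0.558, 0.231] pointing down, gripper open.
Joint ranges: [-2.91, 2.91], [-0.3, 2.13], [-1.5, 1.42], [0.17, 2.43], [-1.26, 4.41], [0.16, 1.93], [-2.52, 2.52]. Speed limits (rad/s): [1.89, 1.89, 2.39, 2.39, 3.01, 3.01, 3.01].

## Interface

Orientations are given as [roll, pitch, yaw] about the fixed x, y, z axes, in that order (R = Rz(yaw) Ry(pitch) Rx(roll)).
In Python, from workcell import monitor, optics, job_done gives the robot as it stands.
- The arm moves only by the shell command python3 -m handwheel 'ROWS' [FORCE]. ROWS is JSON, a list of rows, each an object of numbers: "dx", "dy", "dz": the shift along the tool's x, y, z in cm; "wx", "wy", "wz": the turn, a rotation vector about the tool's x, y, z in rad; "claw": the opening in per cent of the stroke, from 0 (shut) to 100 (fully open). A call has 1 to 8 rows; each row shifts and turns the commanded pose from where the row before left it, along the tool's axes as they then stand; what a row does not reach is not made up. A row lasts 1/8 s, in which the tool goes at most 62.5 mm and 10.7 degrees, less where a joint would pass 70% of its speed; a pose out of reach is approached as far as the arm can. A call with a gripper value outside its range is refused whole. The fingers move at their own pace and stop on an object; FORCE is the grip in N (left out, the last holds). Time passes only in rows, so rows that do not move let the fingers close. It gives the time, the measured TCP pose, the force, the opening and the grip force at its end, in the units of the state.
- monitor.observe(): the state, without advancing time (a new reading comes with each control period).
- optics.grab_frame(name): name is "side" or "top" or "wrist"; returns a dict with "frame" (420x560x3 uint8, blue, green, red), "fovy" (degrees; the focal length in pixels is half the picture's height over the tangent of half this angle, whatever the lens; pixels are square), "cx", "cy" (the principal point, pixels), "R" (3x3) and "t" (3): a world point X has camera coordinates R X + t. Camera axes: x right, y down, z forward; pixel columns grow to the right and rows downward; lengths in m; the calibration is good to about 2 mm. A picture is of the moment at which its call begins. There is no depth.
- job_done(): hands the job in; it is judged then, once.
Trained networks look in the newest picture that a camera, given by its name, has taken for a name from the list of things; names that differ only in an ending like _2 or _b are one class to them, and where a whole thing is asked for, a point or a joint stands for the part that bears it (a point fixed in the world has none). Each returns a list of dicts, best first, with "p" (0 to 1); they miss things now and then, are a little off and sometimes report something else, mostly with a low value. They report only what shows in the picture. A call takes as long as a camera call.
- optics.masks_of(name, camera): "region" (420x560 bool, what is visible of it) and "rect" ([left, top, width, height] in pixels, round what is visible of it).
The state is a dict: "clock": time; "qpos": joint angles; "qd": joint speeds; "joint_efforts": joint torques, N m; "position": TCP position; "tool_rot": TCP orientation; "force": force on the tool from outside, world axes, zero at the start; "moment": the same for the moment, N m; "grip_width": finger opening in m; "finger_force": force on a finger pad.
Only numpy, scipy, OpenCV 4.12 (cv2) and the standard library are available. Lean on these libraries where they do the work, as an engineer would, in place of code of your own. Each camera call takes 0.05 s, during which the arm holds its last target. There are 200 camera calls.

## Task

Lift the loose cap off the spring housing of the tensioner, set it down gently and upright on the bench beside the tensioner, and let go of it. Then swing the tensioner's arm by its upright post, against its spring, all the way to its stop and hold it there with the gripper fingers so that the wound spring can be inspected: finish while still holding the arm at the stop. Leave the screw pot, the tape roll and the card box where they are.

Things in the scene. Friction and masses are not known exactly. Their poses are not given: they have to be found in the camera images.
- tensioner: Fixture fixed to the bench: aluminium base plate, 8 mm thick, with an upright grey round spring housing, 48 mm across (52 at its foot), open-topped, rim 56 mm above the bench. Origin: on the housing's vertical axis (the arm's pivot), at bench height; z up. Plate: x -90 to +38, y -46 to +46 mm. Two 8 mm pins, 22 mm above the bench, flank the arm: rest pin (+y side) and stop pin (-y side).
- swing_arm (a joint): Angle (rad) of the arm, a flat bar 15-23 mm above the bench pivoting on the housing's axis: 0 at rest, 0.8 at the stop, growing counter-clockwise from above. At q the post lies towards (-cos(q-0.4), -sin(q-0.4)) in the tensioner's frame. A spring pulls to 0 always: 2.2 N at the post at rest, 7.4 N at the stop. On the bar, 43 mm from the axis: a black roller, 18 mm across, top at 36 mm.
- post (a point): Half-way up the free part of the arm's upright round steel post: 13 mm in diameter, rising from 26 to 81 mm above the bench; this point is 55 mm above the bench, 78 mm from the pivot axis. It moves with the arm. The post may be pinched from above or pushed from its side.
- cap: Loose round housing cap, about 60 g: aluminium flange, 54 mm across, 6 mm thick; spigot below, 33 mm across, 8 mm deep, loose in the housing's 40 mm bore; black knob on top, 18 mm across, 20 mm high. Origin: centre of the spigot's underside; z up through the knob. Origin is 48 mm above the bench when seated, 0 when standing on the bench.
- cap_knob (a point): Centre of the cap's knob (half-way up), 24 mm above the cap's origin on its axis: the place to grip it.
- screw_pot: Small steel pot of screws, 57 mm in diameter, 30 mm high, a bystander. Origin: centre of its underside.
- tape_roll: Roll of black tape lying flat, 62 mm in diameter, 20 mm high, a bystander. Origin: centre of its underside.
- card_box: Small closed card box, 55 x 85 x 35 mm (x, y, z), a bystander. Origin: centre of its underside.

How it is judged:
By the outcome, as a careful person would: the job done as asked, in the order asked, and still so for the second after the job is handed in, while the arm keeps its last pose, push and grip.
It also fails if it takes over 51 s, if anything falls off the work surface, if the arm or the gripper's body presses on something with over 40 N, if the wrist force passes 120 N, or if a joint passes its speed limit or range.

## Working session

There is one attempt and no reset: what is moved stays moved. The work goes in short steps, Python scripts to look and compute and a shell command to move; the robot and the scene stay as the last step left them, time stands still between calls to the robot, and variables do not carry over. Pictures are saved under pics/ and viewed, at most 10 in all, crops included, and the job is handed in when it is done.

```bash
mkdir -p pics; cat > h.py <<'E'
import numpy as np, cv2
from workcell import monitor, optics, job_done
def cam(n):
    d=optics.grab_frame(n); d['f']=210/np.tan(np.radians(d['fovy'])/2); d['R']=np.array(d['R']); d['t']=np.array(d['t']); return d
def proj(d,X):
    c=d['R']@np.array(X)+d['t']; return np.array([d['f']*c[0]/c[2]+d['cx'],d['f']*c[1]/c[2]+d['cy']])
def onz(d,u,v,z):
    r=d['R'].T@np.array([(u-d['cx'])/d['f'],(v-d['cy'])/d['f'],1]); o=-d['R'].T@d['t']; return o+r*(z-o[2])/r[2]
E
python3 - <<'E'
from h import *
s=monitor.observe(); print({k:np.round(v,3).tolist() for k,v in s.items()})
ims=[]
for c in ['top','side']:
    d=cam(c); cv2.imwrite(f'pics/{c}0.png',d['frame']); print(c,d['fovy'],-d['R'].T@d['t'])
    for n in ['tensioner','swing_arm','cap','screw_pot','tape_roll','card_box']:
        for m in optics.masks_of(n,c)[:2]:
            r=m['rect']; ys,xs=np.nonzero(m['region']); u,v=xs.mean(),ys.mean()
            print(c,n,round(m['p'],2),r,round(u),round(v),np.round(onz(d,u,v,{'cap':.06,'screw_pot':.03,'tape_roll':.02,'card_box':.035}.get(n,.03)),3))
E
```

```text
{'clock': 0.0, 'qpos': [1.034, 0.522, -0.036, 1.6, 0.021, 1.021, -0.113], 'qd': [0.0, 0.001, -0.001, -0.002, -0.001, 0.001, -0.001], 'joint_efforts': [-0.003, -92.714, 1.978, -36.994, 0.018, 0.008, -0.0], 'position': [0.281, -0.558, 0.231], 'tool_rot': [-3.14, 0.0, 0.467], 'force': [0.495, 0.01, -0.541], 'moment': [0.04, 0.012, -0.016], 'finger_force': 0.0, 'grip_width': 0.085}
top 43.368584922037385 [0.42047448 0.50350272 0.90916385]
top tensioner 0.8 [252.2, 211.0, 87.0, 93.2] 295 261 [0.472 0.455 0.03 ]
top tensioner 0.56 [264.2, 237.9, 40.1, 60.9] 290 270 [0.456 0.464 0.03 ]
top swing_arm 0.79 [266.3, 233.6, 39.0, 65.5] 289 272 [0.454 0.464 0.03 ]
top cap 0.74 [270.4, 226.3, 30.6, 34.6] 285 243 [0.499 0.474 0.06 ]
top screw_pot 0.72 [203.6, 201.8, 32.6, 33.8] 217 219 [0.538 0.587 0.03 ]
top screw_pot 0.49 [266.6, 237.4, 37.3, 61.9] 289 270 [0.457 0.466 0.03 ]
top tape_roll 0.9 [294.4, 128.1, 34.2, 42.6] 313 150 [0.666 0.428 0.02 ]
top card_box 0.89 [242.7, 148.8, 45.1, 36.9] 265 167 [0.629 0.51  0.035]
top card_box 0.57 [268.3, 236.3, 38.0, 60.9] 289 271 [0.455 0.465 0.035]
side 49.51045056400671 [0.20245362 1.13494026 0.53435647]
side tensioner 0.56 [286.3, 222.7, 78.7, 47.4] 325 251 [0.46  0.484 0.03 ]
side swing_arm 0.84 [294.1, 224.3, 65.0, 33.0] 333 246 [0.453 0.464 0.03 ]
side cap 0.75 [300.6, 215.0, 25.2, 21.9] 312 228 [0.497 0.47  0.06 ]
side screw_pot 0.93 [249.2, 255.3, 31.7, 35.1] 263 272 [0.527 0.598 0.03 ]
side tape_roll 0.73 [236.9, 207.3, 26.2, 13.7] 251 213 [0.661 0.428 0.02 ]
side tape_roll 0.52 [290.0, 222.6, 73.3, 50.4] 325 251 [0.466 0.472 0.02 ]
side card_box 0.93 [216.7, 215.4, 49.4, 42.9] 242 237 [0.615 0.532 0.035]
```

```bash
python3 - <<'E'
import cv2,numpy as np
a=cv2.imread('pics/top0.png')[110:330,180:380]; b=cv2.imread('pics/side0.png')[190:310,200:400]
cv2.imwrite('pics/t0.png',np.hstack([cv2.resize(a,(500,550),interpolation=2),cv2.resize(cv2.copyMakeBorder(b,0,100,0,0,0),(500,550),interpolation=2)])[:, :].astype(np.uint8)) 
i=cv2.imread('pics/t0.png'); cv2.imwrite('pics/t0.png',cv2.resize(i,(800,440)))
E
```

```text
(no output)
```

View pics/t0.png

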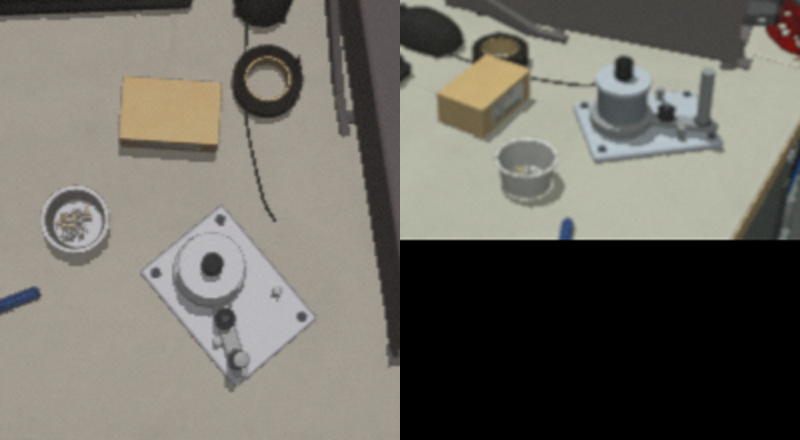

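View pics/top0.png

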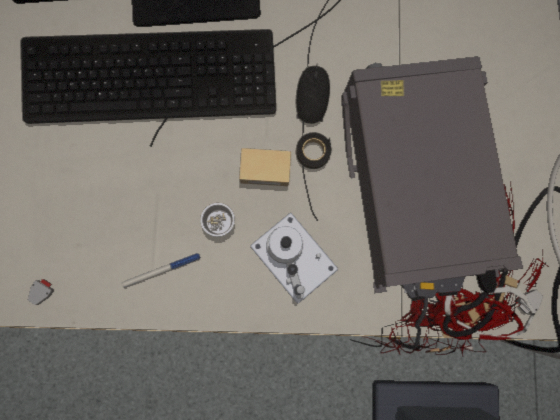

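The top view shows the tensioner knob at about (286,242) and the post top at (299,289). The pot is at (217,219), the box at (265,167), the tape at (313,150), and a tall instrument stands to the right, around (350–520, 60–290).

```bash
python3 - <<'E'
from h import *
d=cam('top'); k=onz(d,286,242,.082); p=onz(d,299.5,289,.081); print(k,p,np.linalg.norm((k-p)[:2]), np.arctan2(*(p-k)[1::-1]))
a=np.arctan2(*(p-k)[1::-1])
for q in (0,.8): print(q,k[:2]+.078*np.array([np.cos(a+q),np.sin(a+q)]))
for uv in [(352,73),(482,58),(520,268),(375,290)]: print(uv,[np.round(onz(d,*uv,z),3)[:2].tolist() for z in (0,.15,.25)])
s=cam('side'); print(proj(s,k),proj(s,p))
E
```

```text
[0.49783147 0.47317591 0.082     ] [0.42547544 0.45030436 0.081     ] 0.0758848084075423 -2.8354338551519493
0 [0.4234586  0.44966684]
0.8 [0.46287977 0.40344516]
(352, 73) [[0.818, 0.357], [0.753, 0.382], [0.709, 0.398]]
(482, 58) [[0.858, 0.115], [0.786, 0.179], [0.738, 0.222]]
(520, 268) [[0.472, 0.061], [0.464, 0.134], [0.458, 0.183]]
(375, 290) [[0.428, 0.316], [0.426, 0.347], [0.426, 0.367]]
[311.09362912 219.04435179] [351.91271932 224.48441277]
```

View pics/side0.png

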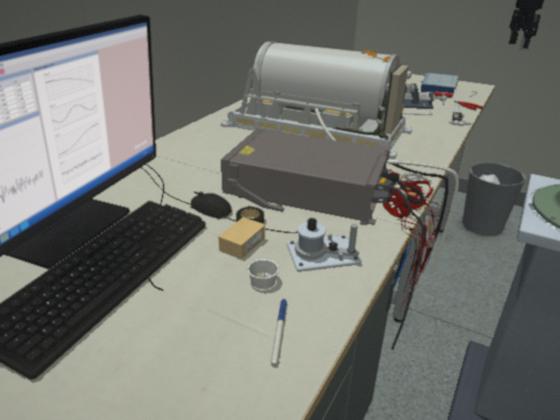

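The side view shows the low instrument (about x 225–388, y 135–212), with the wide tank stand beyond it at (230–410, 45–150). The tensioner's cap is at (311,225) and its post at (352,235).

```bash
python3 - <<'E'
from h import *
s=cam('side')
for uv in [(378,212),(228,198)]: print('instr base',uv,onz(s,*uv,0))
b=onz(s,378,212,0)
for z in (.05,.08,.1,.12,.15): print(z,proj(s,[b[0],b[1],z]))
for uv in [(228,122),(385,148),(410,130)]: print('tank',uv,[np.round(onz(s,*uv,z),2)[:2].tolist() for z in (0,.1,.2)])
for uv in [(400,65),(385,60),(270,45)]: print('tanktop',uv,[np.round(onz(s,*uv,z),2)[:2].tolist() for z in (0.1,.2,.3)])
E
```

```text
instr base (378, 212) [0.4335105 0.2483686 0.       ]
instr base (228, 198) [0.76274307 0.36926232 0.        ]
0.05 [380.81322267 192.71733306]
0.08 [382.57002598 180.67567943]
0.1 [383.7714025  172.44108658]
0.12 [384.99779822 164.03500466]
0.15 [386.88603959 151.09243536]
tank (228, 122) [[1.06, -0.06], [0.9, 0.17], [0.74, 0.39]]
tank (385, 148) [[0.54, -0.12], [0.47, 0.12], [0.41, 0.35]]
tank (410, 130) [[0.51, -0.3], [0.45, -0.03], [0.4, 0.24]]
tanktop (400, 65) [[0.69, -0.73], [0.58, -0.3], [0.46, 0.13]]
tanktop (385, 60) [[0.77, -0.78], [0.64, -0.34], [0.51, 0.1]]
tanktop (270, 45) [[1.32, -0.79], [1.07, -0.35], [0.81, 0.1]]
```

```bash
python3 -m handwheel '[{"dz":-2,"wz":0.161},{"dx":2.6,"dy":-4.06,"dz":-0.8},{"dx":2.6,"dy":-4.06,"dz":-0.8},{"dx":2.6,"dy":-4.06,"dz":-0.8},{"dx":2.6,"dy":-4.06,"dz":-0.8},{"dx":2.6,"dy":-4.06,"dz":-0.8},{"dx":2.6,"dy":-4.06,"dz":-0.8},{"dx":2.6,"dy":-4.06,"dz":-0.8}]'
```

```text
schema error: expected keys dx, dy, dz, wx, wy, wz, claw
```

```bash
python3 -m handwheel '[{"dx":0,"dy":0,"dz":-2,"wx":0,"wy":0,"wz":0.161,"claw":100},{"dx":2.6,"dy":-4.06,"dz":-0.8,"wx":0,"wy":0,"wz":0,"claw":100},{"dx":2.6,"dy":-4.06,"dz":-0.8,"wx":0,"wy":0,"wz":0,"claw":100},{"dx":2.6,"dy":-4.06,"dz":-0.8,"wx":0,"wy":0,"wz":0,"claw":100},{"dx":2.6,"dy":-4.06,"dz":-0.8,"wx":0,"wy":0,"wz":0,"claw":100},{"dx":2.6,"dy":-4.06,"dz":-0.8,"wx":0,"wy":0,"wz":0,"claw":100},{"dx":2.6,"dy":-4.06,"dz":-0.8,"wx":0,"wy":0,"wz":0,"claw":100},{"dx":2.6,"dy":-4.06,"dz":-0.8,"wx":0,"wy":0,"wz":0,"claw":100}]'
```

```text
clock: 1.85
position: [0.3695, -0.2309, 0.3078]
tool_rot: [3.141, -0.0, 0.306]
force: [1.7, -0.3, -0.7]
grip_width: 0.0854
finger_force: 0.0
```

```bash
python3 -m handwheel '[{"dx":2.54,"dy":-4.04,"dz":0,"wx":0,"wy":0,"wz":0,"claw":100},{"dx":2.54,"dy":-4.04,"dz":0,"wx":0,"wy":0,"wz":0,"claw":100},{"dx":2.54,"dy":-4.04,"dz":0,"wx":0,"wy":0,"wz":0,"claw":100},{"dx":2.54,"dy":-4.04,"dz":0,"wx":0,"wy":0,"wz":0,"claw":100},{"dx":2.54,"dy":-4.04,"dz":0,"wx":0,"wy":0,"wz":0,"claw":100},{"dx":1.03,"dy":-4.92,"dz":0,"wx":0,"wy":0,"wz":0,"claw":100},{"dx":1.03,"dy":-4.92,"dz":0,"wx":0,"wy":0,"wz":0,"claw":100},{"dx":1.03,"dy":-4.92,"dz":0,"wx":0,"wy":0,"wz":0,"claw":100}]'
```

```text
clock: 2.85
position: [0.4143, 0.1501, 0.3076]
tool_rot: [3.141, -0.001, 0.305]
force: [0.9, 0.3, -1.1]
grip_width: 0.0854
finger_force: 0.0
```

```bash
python3 -m handwheel '[{"dx":1.03,"dy":-4.92,"dz":0,"wx":0,"wy":0,"wz":0,"claw":100},{"dx":1.03,"dy":-4.92,"dz":0,"wx":0,"wy":0,"wz":0,"claw":100},{"dx":1.03,"dy":-4.92,"dz":0,"wx":0,"wy":0,"wz":0,"claw":100},{"dx":3.64,"dy":-3.39,"dz":2.5,"wx":0,"wy":0,"wz":0,"claw":80},{"dx":3.64,"dy":-3.39,"dz":2.5,"wx":0,"wy":0,"wz":0,"claw":80},{"dx":3.64,"dy":-3.39,"dz":2.5,"wx":0,"wy":0,"wz":0,"claw":80},{"dx":3.64,"dy":-3.39,"dz":2.5,"wx":0,"wy":0,"wz":0,"claw":80},{"dx":0,"dy":0,"dz":0,"wx":0,"wy":0,"wz":0,"claw":80}]'
cat > look.py <<'E'
from h import *
import sys
d=cam('wrist'); cv2.imwrite(f'pics/{sys.argv[1]}.png',d['frame'])
for n in ['cap','cap_knob','post','tensioner']:
    for m in optics.masks_of(n,'wrist')[:2]:
        ys,xs=np.nonzero(m['region']); print(n,round(m['p'],2),m['rect'],round(xs.mean()),round(ys.mean()))
print('proj knob,post,tcp',proj(d,[.498,.473,.082]),proj(d,[.4235,.4497,.081]),monitor.observe()['position'],monitor.observe()['qpos'])
np.save('wr.npy',np.array([d['f'],d['cx'],d['cy'],*d['R'].ravel(),*d['t']]))
E
python3 look.py w1
```

```text
clock: 3.85
position: [0.4969, 0.4735, 0.2035]
tool_rot: [3.141, 0.004, 0.307]
force: [-0.3, -0.2, 0.6]
grip_width: 0.0682
finger_force: 0.0
cap 0.8 [251.7, 165.6, 58.1, 53.8] 279 193
cap_knob 0.84 [252.5, 162.8, 54.8, 56.2] 279 192
cap_knob 0.3 [149.2, 84.5, 61.5, 60.3] 178 113
post 0.81 [250.4, 155.7, 54.9, 126.5] 279 216
post 0.61 [252.0, 163.5, 56.7, 57.2] 279 193
tensioner 0.78 [225.6, 131.3, 119.2, 151.7] 290 203
proj knob,post,tcp [279.739885   199.52300182] [279.13803557 278.63137125] [0.49796518 0.47108185 0.20862458] [-0.53091138  0.68605152 -0.52376552  1.42712438  0.36014221  1.12278145
 -2.37814342]
```

View pics/w1.png

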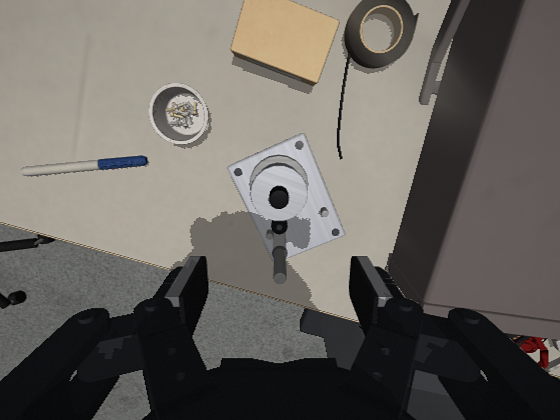

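The wrist view shows the knob at about (279,197), the cap flange centred near (279,193), and the post leaning down to its top at (279,279). That agrees with the prediction.

```bash
python3 - <<'E'
from h import *
a=np.load('wr.npy'); d=dict(f=a[0],cx=a[1],cy=a[2],R=a[3:12].reshape(3,3),t=a[12:])
print(onz(d,279,193,.059),onz(d,279,199,.082),onz(d,279.5,278.5,.081),-d['R'].T@d['t'])
g=cv2.imread('pics/w1.png')[:, :].max(2)[170:225,255:305]<40
n,l,st,c=cv2.connectedComponentsWithStats(g.astype('uint8')); print(st[1:]+[255,170,0,0,0],c[1:]+[255,170])
d=cam('top'); print('bench edge',onz(d,200,328,0),onz(d,300,331,0))
E
```

```text
[0.49776204 0.47353557 0.059     ] [0.49825425 0.47375789 0.082     ] [0.42373742 0.44941609 0.081     ] [0.56772177 0.49672604 0.34514115]
[[269 186  19  23 332]
 [272 221  15   4  60]] [[278.37650602 197.02409639]
 [279.         222.5       ]]
bench edge [0.35714294 0.61039353 0.        ] [0.35616619 0.44274948 0.        ]
```

```bash
python3 -m handwheel '[{"dx":0,"dy":0,"dz":4,"wx":0,"wy":0,"wz":0,"claw":70},{"dx":0,"dy":0,"dz":4,"wx":0,"wy":0,"wz":0,"claw":70},{"dx":0,"dy":0,"dz":3,"wx":0,"wy":0,"wz":0,"claw":70},{"dx":0,"dy":0,"dz":1,"wx":0,"wy":0,"wz":0,"claw":70},{"dx":0,"dy":0,"dz":0,"wx":0,"wy":0,"wz":0,"claw":70}]' 20; python3 -c "
from h import *
for i in range(3): s=monitor.observe(); print(s['position'],s['tool_rot'])"
```

```text
clock: 4.78
position: [0.4979, 0.4717, 0.0881]
tool_rot: [-3.141, -0.0, 0.305]
force: [-0.0, -0.1, -0.1]
grip_width: 0.0596
finger_force: 0.0
[0.49790461 0.47167551 0.08806723] [-3.14148568e+00 -4.72623124e-04  3.05459262e-01]
[0.49790461 0.47167551 0.08806723] [-3.14148568e+00 -4.72623124e-04  3.05459262e-01]
[0.49790461 0.47167551 0.08806723] [-3.14148568e+00 -4.72623124e-04  3.05459262e-01]
```

```bash
python3 -m handwheel '[{"dx":0.05,"dy":-0.17,"dz":1.2,"wx":0,"wy":0,"wz":0,"claw":60},{"dx":0,"dy":0,"dz":1.0,"wx":0,"wy":0,"wz":0,"claw":40},{"dx":0,"dy":0,"dz":0,"wx":0,"wy":0,"wz":0,"claw":10},{"dx":0,"dy":0,"dz":0,"wx":0,"wy":0,"wz":0,"claw":5},{"dx":0,"dy":0,"dz":0,"wx":0,"wy":0,"wz":0,"claw":5},{"dx":0,"dy":0,"dz":0,"wx":0,"wy":0,"wz":0,"claw":5},{"dx":0,"dy":0,"dz":0,"wx":0,"wy":0,"wz":0,"claw":5},{"dx":0,"dy":0,"dz":0,"wx":0,"wy":0,"wz":0,"claw":5}]' 25
```

```text
clock: 5.78
position: [0.4977, 0.4736, 0.0654]
tool_rot: [-3.142, -0.0, 0.306]
force: [-0.4, 0.4, -0.8]
grip_width: 0.0167
finger_force: 25.5
```

```bash
python3 -m handwheel '[{"dx":0,"dy":0,"dz":-1,"wx":0,"wy":0,"wz":0,"claw":5},{"dx":0,"dy":0,"dz":-2,"wx":0,"wy":0,"wz":0,"claw":5},{"dx":0,"dy":0,"dz":-2,"wx":0,"wy":0,"wz":0,"claw":5},{"dx":-0.57,"dy":-2.19,"dz":0,"wx":0,"wy":0,"wz":0,"claw":5},{"dx":-0.57,"dy":-2.19,"dz":0,"wx":0,"wy":0,"wz":0,"claw":5},{"dx":-0.57,"dy":-2.19,"dz":0,"wx":0,"wy":0,"wz":0,"claw":5},{"dx":-0.57,"dy":-2.19,"dz":0,"wx":0,"wy":0,"wz":0,"claw":5},{"dx":0,"dy":0,"dz":0,"wx":0,"wy":0,"wz":0,"claw":5}]'; python3 look.py w2
```

```text
clock: 6.78
position: [0.4479, 0.5523, 0.1168]
tool_rot: [-3.14, -0.001, 0.308]
force: [0.3, -0.4, -0.8]
grip_width: 0.0167
finger_force: 25.5
cap 0.56 [224.8, 207.4, 108.9, 100.9] 278 251
cap_knob 0.72 [226.8, 211.8, 102.5, 94.6] 278 251
post 0.92 [355.1, 141.0, 77.7, 178.3] 389 224
tensioner 0.89 [322.6, 111.1, 145.8, 205.0] 398 202
proj knob,post,tcp [434.3423741 202.455197 ] [415.80049576 315.73345006] [0.45039222 0.54947992 0.11572941] [-0.73040493  0.80614975 -0.40763629  1.42268881  0.35102667  0.98459597
 -2.48691196]
```

View pics/w2.png

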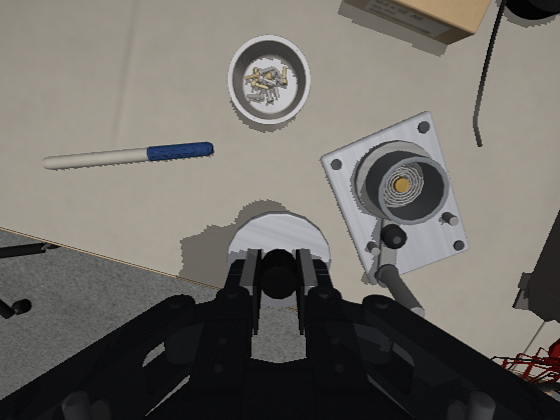

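The cap is held level by its knob at (278,270), and the open housing shows its spring at (402,185). Joint 7 is close to its limit, so I'll turn away from it and lower the cap.

```bash
python3 -m handwheel '[{"dx":0,"dy":0,"dz":2,"wx":0,"wy":0,"wz":-0.12,"claw":5},{"dx":0,"dy":0,"dz":2,"wx":0,"wy":0,"wz":-0.12,"claw":5},{"dx":0,"dy":0,"dz":2,"wx":0,"wy":0,"wz":0,"claw":5},{"dx":0,"dy":0,"dz":1.5,"wx":0,"wy":0,"wz":0,"claw":5},{"dx":0,"dy":0,"dz":1,"wx":0,"wy":0,"wz":0,"claw":5},{"dx":0,"dy":0,"dz":0.5,"wx":0,"wy":0,"wz":0,"claw":5},{"dx":0,"dy":0,"dz":0.2,"wx":0,"wy":0,"wz":0,"claw":5},{"dx":0,"dy":0,"dz":0,"wx":0,"wy":0,"wz":0,"claw":5}]'; python3 -c "
from h import *
print(monitor.observe()['qpos'])"
```

```text
clock: 8.02
position: [0.4496, 0.5504, 0.0237]
tool_rot: [-3.141, -0.0, 0.546]
force: [0.9, -1.2, -1.0]
grip_width: 0.0167
finger_force: 25.5
[-0.72020724  0.92643826 -0.42667184  1.45364949  0.45210886  0.85930191
 -2.31891482]
```

```bash
python3 -m handwheel '[{"dx":0,"dy":0,"dz":0.2,"wx":0,"wy":0,"wz":0,"claw":5},{"dx":0,"dy":0,"dz":0.15,"wx":0,"wy":0,"wz":0,"claw":5},{"dx":0,"dy":0,"dz":0.1,"wx":0,"wy":0,"wz":0,"claw":5},{"dx":0,"dy":0,"dz":0.05,"wx":0,"wy":0,"wz":0,"claw":5},{"dx":0,"dy":0,"dz":0.05,"wx":0,"wy":0,"wz":0,"claw":5},{"dx":0,"dy":0,"dz":0,"wx":0,"wy":0,"wz":0,"claw":5},{"dx":0,"dy":0,"dz":0,"wx":0,"wy":0,"wz":0,"claw":5}]'
```

```text
clock: 8.9
position: [0.4495, 0.5502, 0.0178]
tool_rot: [-3.142, -0.0, 0.546]
force: [-0.4, -0.6, -0.7]
grip_width: 0.0168
finger_force: 25.5
```

```bash
python3 -m handwheel '[{"dx":0,"dy":0,"dz":0.05,"wx":0,"wy":0,"wz":0,"claw":5},{"dx":0,"dy":0,"dz":0,"wx":0,"wy":0,"wz":0,"claw":5}]';  python3 -m handwheel '[{"dx":0,"dy":0,"dz":0.05,"wx":0,"wy":0,"wz":0,"claw":5},{"dx":0,"dy":0,"dz":0,"wx":0,"wy":0,"wz":0,"claw":5}]'
```

```text
clock: 9.15
position: [0.4495, 0.5502, 0.0173]
tool_rot: [-3.142, 0.0, 0.546]
force: [-0.0, -0.1, -0.4]
grip_width: 0.0165
finger_force: 25.5
clock: 9.4
position: [0.4495, 0.5502, 0.0167]
tool_rot: [3.142, 0.0, 0.546]
force: [-0.2, 0.3, -0.7]
grip_width: 0.0169
finger_force: 25.5
```

```bash
for i in 1; do python3 -m handwheel '[{"dx":0,"dy":0,"dz":0.06,"wx":0,"wy":0,"wz":0,"claw":5},{"dx":0,"dy":0,"dz":0,"wx":0,"wy":0,"wz":0,"claw":5}]'; done;  python3 -m handwheel '[{"dx":0,"dy":0,"dz":0.06,"wx":0,"wy":0,"wz":0,"claw":5},{"dx":0,"dy":0,"dz":0,"wx":0,"wy":0,"wz":0,"claw":5}]'; python3 look.py w3; python3 -c "
from h import *
d=cam('side');cv2.imwrite('pics/s1.png',cv2.resize(d['frame'][190:310,240:400],None,fx=4,fy=4,interpolation=2))"
```

```text
clock: 9.65
position: [0.4496, 0.5503, 0.0165]
tool_rot: [3.142, -0.0, 0.546]
force: [-0.3, -2.0, 5.0]
grip_width: 0.0168
finger_force: 26.1
clock: 9.9
position: [0.4496, 0.5504, 0.0165]
tool_rot: [3.142, -0.0, 0.546]
force: [-3.1, -4.9, 12.3]
grip_width: 0.0167
finger_force: 26.9
cap 0.91 [228.4, 207.4, 103.2, 99.5] 278 252
cap_knob 0.98 [226.7, 207.2, 105.6, 100.0] 279 252
post 0.7 [398.5, 204.1, 133.3, 160.3] 443 249
tensioner 0.8 [355.1, 173.0, 204.9, 227.3] 466 264
proj knob,post,tcp [583.6715156  366.20884655] [473.44928564 528.66446624] [0.44960103 0.55034118 0.01645852] [-0.72204732  0.93570632 -0.42332257  1.45481047  0.45639524  0.84917357
 -2.32186917]
```

View pics/s1.png

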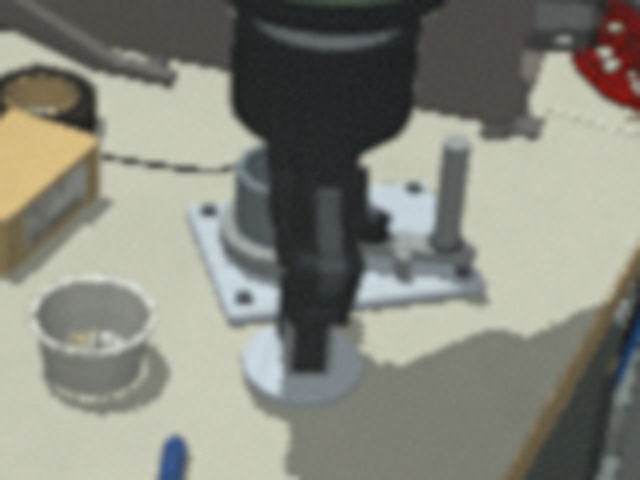

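The side view shows the cap down on the bench beside the plate, with its flange at (303,365). Contact is about 12 N, so I'll ease off slightly and release.

```bash
python3 -m handwheel '[{"dx":0,"dy":0,"dz":-0.1,"wx":0,"wy":0,"wz":0,"claw":5},{"dx":0,"dy":0,"dz":0,"wx":0,"wy":0,"wz":0,"claw":30},{"dx":0,"dy":0,"dz":0,"wx":0,"wy":0,"wz":0,"claw":45},{"dx":0,"dy":0,"dz":0,"wx":0,"wy":0,"wz":0,"claw":45},{"dx":0,"dy":0,"dz":0,"wx":0,"wy":0,"wz":0,"claw":45}]'
```

```text
clock: 10.82
position: [0.4495, 0.5502, 0.0165]
tool_rot: [3.142, 0.0, 0.546]
force: [0.6, -0.0, -0.2]
grip_width: 0.0384
finger_force: 0.0
```

```bash
python3 -m handwheel '[{"dx":0,"dy":0,"dz":-1,"wx":0,"wy":0,"wz":0,"claw":45},{"dx":0,"dy":0,"dz":-2,"wx":0,"wy":0,"wz":0,"claw":45},{"dx":0,"dy":0,"dz":-4,"wx":0,"wy":0,"wz":0,"claw":45},{"dx":0,"dy":0,"dz":-4,"wx":0,"wy":0,"wz":0,"claw":45},{"dx":0,"dy":0,"dz":-2,"wx":0,"wy":0,"wz":0,"claw":45},{"dx":0,"dy":0,"dz":0,"wx":0,"wy":0,"wz":0,"claw":45}]'; python3 look.py w4
```

```text
clock: 11.58
position: [0.45, 0.5507, 0.1486]
tool_rot: [-3.141, -0.003, 0.546]
force: [-0.4, -0.5, -1.5]
grip_width: 0.0384
finger_force: 0.0
cap 0.93 [249.6, 165.1, 58.8, 59.5] 279 196
cap_knob 0.72 [248.4, 165.7, 60.9, 57.3] 279 196
post 0.62 [346.6, 164.8, 68.0, 126.7] 366 222
post 0.28 [320.9, 146.0, 109.9, 148.2] 378 214
tensioner 0.58 [320.6, 144.6, 108.2, 150.0] 378 214
proj knob,post,tcp [408.87631159 221.83679706] [372.3887114  313.57835405] [0.44916858 0.54976407 0.14530471] [-0.6945493   0.78416248 -0.47588658  1.40114647  0.38191487  1.04985892
 -2.26723946]
```

View pics/w4.png

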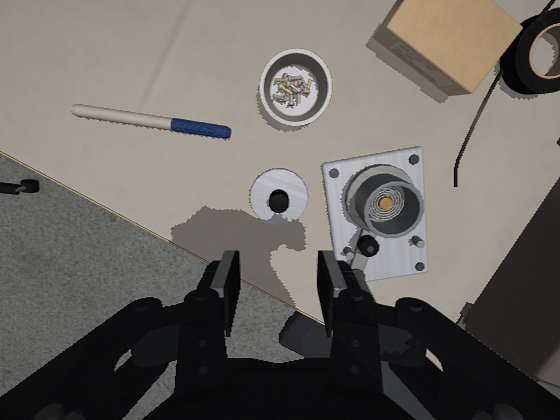

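The wrist view shows the cap standing free and upright at (279,196). Next I'll move over the post.

```bash
python3 -m handwheel '[{"dx":-2.47,"dy":2.42,"dz":0,"wx":0,"wy":0,"wz":0,"claw":60},{"dx":-2.47,"dy":2.42,"dz":0,"wx":0,"wy":0,"wz":0,"claw":60},{"dx":-2.47,"dy":2.42,"dz":0,"wx":0,"wy":0,"wz":0,"claw":60},{"dx":0,"dy":0,"dz":0,"wx":0,"wy":0,"wz":0,"claw":60},{"dx":0,"dy":0,"dz":0,"wx":0,"wy":0,"wz":0,"claw":60}]'; python3 look.py w5
```

```text
clock: 12.45
position: [0.4239, 0.4501, 0.1463]
tool_rot: [-3.141, 0.0, 0.546]
force: [0.5, 0.7, -0.1]
grip_width: 0.0512
finger_force: 0.0
cap 0.82 [163.8, 75.8, 61.0, 68.1] 193 111
cap 0.7 [262.2, 70.0, 77.5, 162.0] 289 147
cap_knob 0.84 [161.2, 77.2, 64.0, 65.6] 193 111
post 0.96 [265.0, 71.6, 63.3, 160.7] 289 144
tensioner 0.73 [159.7, 76.2, 65.2, 67.5] 193 111
tensioner 0.68 [240.7, 55.2, 124.1, 176.9] 303 136
proj knob,post,tcp [309.35623378 110.55923002] [279.20127009 223.61896094] [0.42365383 0.45022701 0.14631049] [-0.5790304   0.64901908 -0.49693742  1.67551601  0.37229269  0.91272569
 -2.24586041]
```

View pics/w5.png

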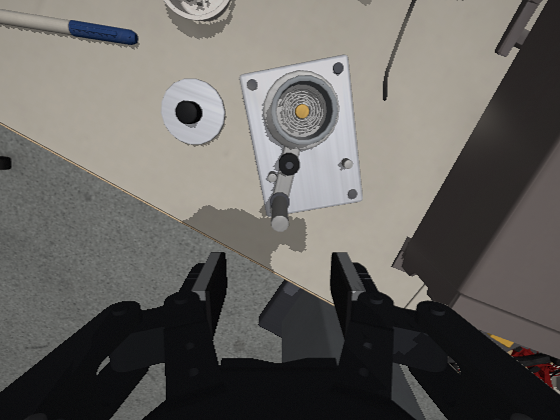

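The post top is at (280,224), exactly as predicted and on the fingers' centre line. I'll descend and pinch it.

```bash
python3 -m handwheel '[{"dx":0,"dy":0,"dz":4,"wx":0,"wy":0,"wz":0,"claw":60},{"dx":0,"dy":0,"dz":4,"wx":0,"wy":0,"wz":0,"claw":60},{"dx":0,"dy":0,"dz":2,"wx":0,"wy":0,"wz":0,"claw":50},{"dx":0,"dy":0,"dz":0,"wx":0,"wy":0,"wz":0,"claw":20},{"dx":0,"dy":0,"dz":0,"wx":0,"wy":0,"wz":0,"claw":3},{"dx":0,"dy":0,"dz":0,"wx":0,"wy":0,"wz":0,"claw":3},{"dx":0,"dy":0,"dz":0,"wx":0,"wy":0,"wz":0,"claw":3},{"dx":0,"dy":0,"dz":0,"wx":0,"wy":0,"wz":0,"claw":3}]' 50
```

```text
clock: 13.7
position: [0.4243, 0.4498, 0.0475]
tool_rot: [3.141, -0.001, 0.545]
force: [-0.2, -6.3, 9.5]
grip_width: 0.0115
finger_force: 50.0
```

```bash
python3 -m handwheel '[{"dx":-0.142,"dy":0.765,"dz":0,"wx":0,"wy":0,"wz":-0.1,"claw":3},{"dx":-0.142,"dy":0.765,"dz":0,"wx":0,"wy":0,"wz":-0.1,"claw":3},{"dx":-0.142,"dy":0.765,"dz":0,"wx":0,"wy":0,"wz":-0.1,"claw":3},{"dx":-0.142,"dy":0.765,"dz":0,"wx":0,"wy":0,"wz":-0.1,"claw":3},{"dx":-0.142,"dy":0.765,"dz":0,"wx":0,"wy":0,"wz":-0.1,"claw":3},{"dx":-0.142,"dy":0.765,"dz":0,"wx":0,"wy":0,"wz":-0.1,"claw":3},{"dx":0,"dy":0,"dz":0,"wx":0,"wy":0,"wz":0,"claw":3}]'; python3 -c "
from h import *
s=monitor.observe(); p=s['position']; print(np.arctan2(p[1]-.4735,p[0]-.498)+2.835, np.hypot(p[1]-.4735,p[0]-.498),s['qpos'],s['moment'])"
```

```text
clock: 14.58
position: [0.4502, 0.4129, 0.0475]
tool_rot: [-3.141, -0.002, 1.147]
force: [-6.3, 0.9, 7.2]
grip_width: 0.0118
finger_force: 50.0
0.5957415161275144 0.07718887579869697 [-0.44802918  0.80272502 -0.58600003  1.74122554  0.59772658  0.78160805
 -1.75331054] [ 0.0764465   1.21130933 -0.09400309]
```

```bash
python3 -m handwheel '[{"dx":-0.142,"dy":0.765,"dz":0,"wx":0,"wy":0,"wz":-0.1,"claw":3},{"dx":-0.1,"dy":0.535,"dz":0,"wx":0,"wy":0,"wz":-0.07,"claw":3},{"dx":0,"dy":0,"dz":0,"wx":0,"wy":0,"wz":0,"claw":3}]'; python3 -m handwheel '[{"dx":-0.04,"dy":0.23,"dz":0,"wx":0,"wy":0,"wz":-0.03,"claw":3},{"dx":0,"dy":0,"dz":0,"wx":0,"wy":0,"wz":0,"claw":3}]'; python3 -c "
from h import *
s=monitor.observe(); p=s['position']; print(np.arctan2(p[1]-.4735,p[0]-.498)+2.835, np.hypot(p[1]-.4735,p[0]-.498),s['force'])"
```

```text
clock: 14.95
position: [0.461, 0.4058, 0.0475]
tool_rot: [-3.141, -0.001, 1.317]
force: [-6.8, -0.7, 9.4]
grip_width: 0.0114
finger_force: 50.2
clock: 15.2
position: [0.4628, 0.4049, 0.0475]
tool_rot: [-3.141, -0.001, 1.347]
force: [-6.9, -1.8, 9.8]
grip_width: 0.0115
finger_force: 50.3
0.7899414020405606 0.07710559950910693 [-6.92542858 -1.78258294  9.77119658]
```

```bash
python3 -m handwheel '[{"dx":-0.02,"dy":0.1,"dz":0,"wx":0,"wy":0,"wz":-0.013,"claw":3},{"dx":0,"dy":0,"dz":0,"wx":0,"wy":0,"wz":0,"claw":3}]'; python3 -m handwheel '[{"dx":-0.02,"dy":0.1,"dz":0,"wx":0,"wy":0,"wz":-0.013,"claw":3},{"dx":0,"dy":0,"dz":0,"wx":0,"wy":0,"wz":0,"claw":3}]'
```

```text
clock: 15.45
position: [0.4636, 0.4045, 0.0475]
tool_rot: [-3.141, -0.001, 1.359]
force: [-7.8, -2.4, 8.5]
grip_width: 0.0112
finger_force: 50.3
clock: 15.7
position: [0.4641, 0.4042, 0.0475]
tool_rot: [-3.14, -0.001, 1.373]
force: [-11.0, -2.2, 10.2]
grip_width: 0.0113
finger_force: 50.5
```

```bash
python3 -m handwheel '[{"dx":-0.02,"dy":0.1,"dz":0,"wx":0,"wy":0,"wz":0,"claw":3},{"dx":0,"dy":0,"dz":0,"wx":0,"wy":0,"wz":0,"claw":3}]'; python3 -m handwheel '[{"dx":-0.02,"dy":0.07,"dz":0,"wx":0,"wy":0,"wz":0,"claw":3},{"dx":0,"dy":0,"dz":0,"wx":0,"wy":0,"wz":0,"claw":3},{"dx":0,"dy":0,"dz":0,"wx":0,"wy":0,"wz":0,"claw":3}]'; python3 look.py w6;python3 -c "
from h import *
d=cam('top'); a=d['frame'][190:310,220:380]; print(monitor.observe()['force'])
w=cv2.imread('pics/w6.png')
cv2.imwrite('pics/f.png',np.hstack([cv2.resize(a,(400,300),interpolation=2),cv2.resize(w,(400,300))]))"
```

```text
clock: 15.95
position: [0.4643, 0.4041, 0.0474]
tool_rot: [-3.139, -0.001, 1.373]
force: [-14.1, -1.6, 12.1]
grip_width: 0.0116
finger_force: 50.7
clock: 16.32
position: [0.4645, 0.4041, 0.0475]
tool_rot: [-3.139, -0.001, 1.374]
force: [-17.0, -0.8, 11.6]
grip_width: 0.0117
finger_force: 50.9
cap 0.66 [146.8, 0.0, 94.4, 33.3] 193 13
cap_knob 0.63 [146.0, 0.0, 93.2, 31.0] 194 12
post 0.97 [257.3, 46.4, 100.3, 273.4] 289 181
tensioner 0.8 [162.5, 0.0, 252.6, 319.2] 287 142
tensioner 0.17 [256.1, 43.3, 98.8, 279.8] 289 179
proj knob,post,tcp [337.73092579 113.40065482] [144.28721765 219.93539072] [0.46446622 0.40409491 0.04745235] [-0.38901864  0.82423141 -0.64060385  1.72393761  0.64240565  0.81500138
 -1.5293815 ]
[-17.81261453  -1.41950578  12.65800596]
```

View pics/f.png

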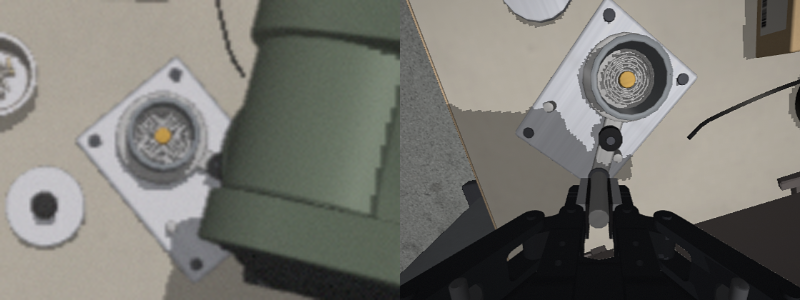

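The arm bar lies against the stop pin at about (617,157), with the post pinched. Force rises with no further motion, so the arm is at its stop. The cap stands upright at (44,207) in the top crop, and the bystanders were never touched.

```bash
python3 -c "
from workcell import job_done
print(job_done())"
```

```text
the job is handed in; nothing more can be done
None
```

The cap is standing upright on the bench beside the tensioner, and I handed the job in at about 16 s with the gripper still pinching the post and holding the arm against its stop; no verdict came back.

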